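# Uncover and shut the red air valve in the wire shop

### The job

Slide the green cover of the valve box all the way back, away from the robot, to uncover the two air valves, then push the red lever round clockwise until that valve is fully shut. Only push, with the fingertips or the outside of the fingers: do not grip the cover or a lever. Leave the cover slid back and the blue valve open as it is, and do not disturb the things lying beside the box.

Things in the scene. Friction and masses are not known exactly. Their poses are not given: they have to be found in the camera images.
- box: grey valve box fixed on the counter, 300 (x) x 310 (y) x 85 mm high; origin: centre of underside; x points away from the robot. Near half (x -150..0 mm) is an open well with 6 mm walls, far half a solid deck 85 mm high. Guides 8 mm wide, up to 96 mm high, along both y edges. The well holds two valves, pivots at x = -30, y = -85 and +40 mm; red may be in either place. Two 35 mm stubs stick out at +x.
- cover (a joint): green sliding cover, captive in guides: plate 150 (box x) x 290 (box y) x 5 mm, top face 92 mm above the counter. Value in m: 0 = covers the well; grows as it slides along box +x onto the deck; 0.14 = fully back at its stop, well uncovered. Starts at 0 to 0.02; slides with about 2 to 4 N; stays where left.
- cover_rib (a point): top centre of the black rib standing on the cover, 112 mm above the counter; moves with the cover. Rib 14 mm thick (box x), 90 mm long (box y), 17 mm high above the plate; its 5 mm core is 100 mm long and 20 mm high. At cover 0 it is at box x = -75 mm, y = 0.
- red_lever (a joint): turn of the red plastic lever about its vertical pivot, rad: 0 = fully open, lever points along box -x, in line with its pipe; grows clockwise seen from above; 1.571 = fully shut at a stop, lever points along box +y, across the pipe. Starts at 0 to 0.2; 4 to 6 N at the free end turns it; stays where left. This is the valve to shut.
- red_pivot (a point): point on the vertical pivot axis of the red lever, 66 mm above the counter (mid height of the lever); hub radius 13 mm. Brass valve body and steel pipe lie below, up to 47 mm above the counter.
- red_tip (a point): free end of the red lever, 90 mm from its pivot, 66 mm above the counter. The lever is a flat bar 16 mm wide from 14 to 85 mm from the pivot, spanning 58 to 74 mm above the counter; its 6 mm wide core reaches up to 77 mm and out to the free end.
- blue_lever (a joint): turn of the blue plastic lever about its vertical pivot, rad: 0 = fully open, lever points along box -x, in line with its pipe; grows clockwise seen from above; 1.571 = fully shut at a stop, lever points along box +y, across the pipe. Starts at 0 to 0.2; 4 to 6 N at the free end turns it; stays where left. This valve stays open.
- blue_pivot (a point): point on the vertical pivot axis of the blue lever, 66 mm above the counter; same sizes as the red valve.
- blue_tip (a point): free end of the blue lever, 90 mm from its pivot, 66 mm above the counter.
- tape: yellow ring, a tape roll lying flat on the counter to the left (+y) of the box, outer diameter 100 mm, 48 mm high; origin at the centre of its underside. Bystander.
- jar: small pale jar with a white lid standing on the counter to the left (+y) of the box, diameter 60 mm, 80 mm high; origin at the centre of its underside. Bystander.
- screwdriver: screwdriver lying on the counter to the right (-y) of the box, its length along its x, handle towards -x; bystander.

How it is judged (in metres and radians):
On the way, in this order (a step that is already met when the one before it is completed fails the run):
1. the cover is slid back (at least 120 of its 140 mm) while the red valve is still open (below 0.4 rad) (value of joint cover above 0.12 m and value of joint red_lever below 0.4 rad), for 0.1 s.
2. the red lever is pushed shut (within 0.12 rad of its stop) (value of joint red_lever above 1.45 rad), for 0.2 s.
At the end, for the whole second after the job is handed in: the cover is slid back by at least 120 of its 140 mm, the red lever stands within 0.12 rad of fully shut, and the blue lever is still open (below 0.35 rad) (value of joint cover above 0.12 m and value of joint red_lever above 1.45 rad and value of joint blue_lever below 0.35 rad); the robot touches nothing.
It fails at once if the blue lever is turned towards shut (past 0.35 rad) (value of joint blue_lever above 0.35 rad).
It fails at once if a bystander (tape, jar or screwdriver) is moved or lifted by more than 20 mm (distance of any of tape, jar, screwdriver from where it was at the start of the episode above 0.02 m).
It fails at once if the cover's rib is pinched: the fingers press on both its faces at once (over 1 N each) (contact force between the fingers and cover_c1 above 1 N and contact force between the fingers and cover_c2 above 1 N).
It fails at once if a lever is pinched: the fingers press on both its sides at once (over 1 N each) ((contact force between the fingers and red_lever_c0 above 1 N and contact force between the fingers and red_lever_c1 above 1 N) or (contact force between the fingers and blue_lever_c0 above 1 N and contact force between the fingers and blue_lever_c1 above 1 N)).
It also fails if it takes over 48 s, if anything falls off the work surface, if the arm or the gripper's body presses on something with over 40 N, if the wrist force passes 120 N, or if a joint passes its speed limit or range.

### The arm

A 7-joint arm with a two-finger parallel gripper is mounted at the origin on the work surface. World frame = base frame: x ahead of the robot, y to its left, z up, the work surface at z = 0. Lengths are in m, angles in degrees, forces in N, time in s.
With the tool pointing down it reaches from about 0.425 to 0.875 m from the base axis. Payload 4.7 kg.
Tool frame: the origin (TCP) lies midway between the tips of the shut fingers; the grasp point (between the pads) lies 19 mm behind it; z points along the fingers, x is the direction in which the jaws open and shut, and the axes are right-handed (so a half turn about z gives the same grasp; the last joint's range is limited). The gripper opens to 87 mm and grips with 3 to 60 N. Pads are 19 mm wide; open, the fingers measure 117 mm over their backs; the gripper's body (75 mm by 190 mm) begins 51 mm behind the grasp point.
Start: joints at [69.849, 18.392, -4.016, 83.108, 1.295, 78.541, -3.26], TCP at [0.232, -0.607, 0.223] pointing down, gripper open.
Joint ranges: [-163.93, 163.93], [-17.29, 119.83], [-79.2, 71.16], [3.27, 140.29], [-89.18, 269.18], [5.43, 117.66], [-154.24, 154.24]. Speed limits (degrees/s): [147.25, 147.25, 180, 180, 180, 180, 180].

### API

Orientations are given as [roll, pitch, yaw] about the fixed x, y, z axes, in that order (R = Rz(yaw) Ry(pitch) Rx(roll)).
In Python, from cell import telemetry, optics, env gives the robot as it stands.
- The arm moves only by the tool arm_command, never from a script. Its arguments are lists of equal length, an entry for each row: "translation": the shift along the tool's x, y, z in cm, a list of three; "twist": the turn about the tool's z in degrees. In form: {"translation": [[x, y, z], ...], "twist": [twist, ...]}. A call has 1 to 10 rows; each row shifts and turns the pose as measured when the row begins, along the tool's axes as they then stand; what a row does not reach is not made up. A row lasts 1/8 s, in which the tool goes at most 62.5 mm and 10.7 degrees, less where a joint would pass 70% of its speed; a pose out of reach is approached as far as the arm can. A call is refused whole if a number of a shift passes 6.25 or a number of a turn 10.7, either way. A call with a gripper value outside its range is refused whole. "grip" is the opening in per cent of the stroke, from 0 (shut) to 100 (fully open), set as the call begins (left out, the last holds). The fingers move at their own pace and stop on an object; "force" is the grip in N (left out, the last holds). Time passes only in rows, so rows that do not move let the fingers close. It gives the time, the measured TCP pose, the force and the opening at its end, in the units of the state.
- telemetry.get_obs(): the state, without advancing time (a new reading comes with each control period).
- optics.read_camera(name): name is "scene" or "top" or "wrist"; returns a dict with "img" (480x640x3 uint8, blue, green, red), "fx", "fy", "cx", "cy" (pixels), "dist" ([k1, k2, p1, p2, k3] as OpenCV has them; the pictures are not rectified), "extrinsics" (4x4, takes a point from camera to world coordinates); the wrist camera has in their place "hand_eye" (4x4, takes a point from camera to tool coordinates, whose origin is the TCP and whose axes are the tool frame's). Camera axes: x right, y up, looking along -z (the intrinsics and any distortion apply to the point x, -y, -z); pixel columns grow to the right and rows downward; lengths in m; the calibration is good to about 2 mm. A picture is of the moment at which its call begins: read the wrist's pose just before it. There is no depth.
- env.sign_off(): hands the job in, once; it reports no verdict.
The state is a dict: "time_s": time; "qpos": joint angles; "joint_velocities": joint speeds; "effort": joint torques, N m; "tool_pos": TCP position; "tool_rot": TCP orientation; "force": force on the tool from outside, world axes, zero at the start; "wrist_torque": the same for the moment, N m; "grip_width": finger opening in m.
Only numpy, scipy, OpenCV 4.12 (cv2) and the standard library are available. Lean on these libraries where they do the work, as an engineer would, in place of code of your own. Each camera call takes 0.05 s, during which the arm holds its last target. There are 200 camera calls.

## Working session

There is one attempt and no reset: what is moved stays moved. The work goes in short steps, Python scripts to look and compute and a tool call to move; the robot and the scene stay as the last step left them, time stands still between calls to the robot, and variables do not carry over. Pictures are saved under pics/ and viewed, about 8 in all and at most 12, crops included, and the job is handed in when it is done.

Besides the shell and the picture viewer there is one more tool, called after ">>>" as a command line: name --pt "numbers of a row" for each row, then --argument value for the rest. arm_command: Moves the arm, as the interface text tells. Its arguments: {"type":"object","properties":{"translation":{"type":"array","items":{"type":"array","items":{"type":"number"}}},"twist":{"type":"array","items":{"type":"number"}},"grip":{"type":"number"},"force":{"type":"number"}},"required":["translation","twist"]}

```bash
ls; mkdir -p pics
cat > h.py <<'E'
import numpy as np,cv2
from scipy.spatial.transform import Rotation as R
from cell import telemetry,optics,env
def cam(n):
    o=telemetry.get_obs(); c=optics.read_camera(n)
    c['K']=np.array([[c['fx'],0,c['cx']],[0,c['fy'],c['cy']],[0,0,1]])
    if n=='wrist':
        T=np.eye(4);T[:3,:3]=R.from_euler('xyz',o['tool_rot'],degrees=True).as_matrix();T[:3,3]=o['tool_pos']
        c['E']=T@np.array(c['hand_eye'])
    else: c['E']=np.array(c['extrinsics'])
    return c
def ray(c,uv,z):
    p=cv2.undistortPoints(np.array(uv,float).reshape(-1,1,2),c['K'],np.array(c['dist'])).reshape(-1,2)
    d=np.c_[p[:,0],-p[:,1],-np.ones(len(p))]@c['E'][:3,:3].T
    o=c['E'][:3,3]
    return o+d*((z-o[2])/d[:,2])[:,None]
E
python3 - <<'E'
from h import *
print(telemetry.get_obs())
for n in('scene','top'):
    c=cam(n);cv2.imwrite(f'pics/{n}0.png',c['img']);print(n,c['E'][:3,3],c['fx'])
E
```

```text
pics
{'time_s': 0.0, 'qpos': array([69.84822056, 18.43811229, -4.01596427, 83.1756151 ,  1.29733882,
       78.53900924, -3.25927529]), 'joint_velocities': array([ 0.01705155,  0.01342994, -0.06997034,  0.03628869, -0.03291171,
        0.0039968 , -0.01478969]), 'effort': array([ 1.16114488e-04, -4.91287100e+01, -4.03894270e-01, -3.12530208e+01,
       -6.39674510e-02,  4.36861231e-02,  1.79861372e-04]), 'tool_pos': array([ 0.23225912, -0.60650128,  0.22146606]), 'tool_rot': array([ 1.79992138e+02,  1.07362754e-01, -6.90368603e+01]), 'force': array([ 0.08654675, -0.398167  ,  0.32264026]), 'wrist_torque': array([-0.03849129,  0.03088361,  0.00257372]), 'grip_width': 0.08666889505142876}
scene [1.1539069  0.29231999 0.54805078] 452.04599395764075
top [0.43873467 0.02795889 1.2986918 ] 600.8228545467691
```

View pics/top0.png

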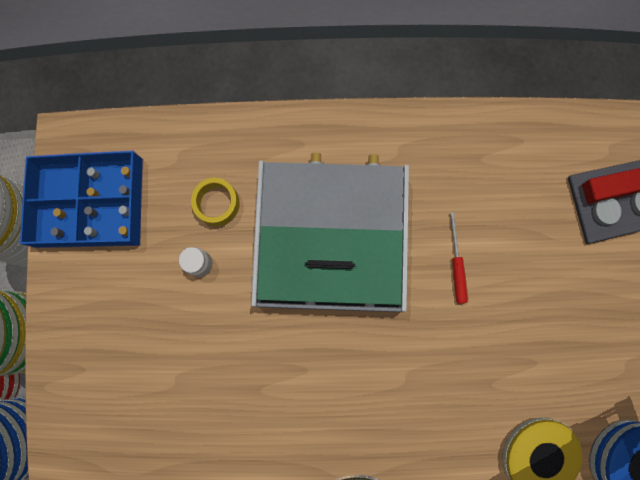

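View pics/scene0.png

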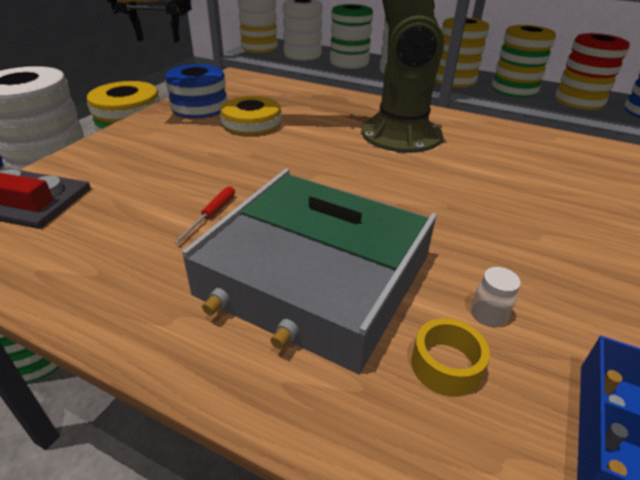

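The top view shows the box from (252,163) to (408,311), with the cover at rows 227–305 and the rib centred at about (330,265). The tape is at (214,203), the jar at (194,262) and the screwdriver at (458,270). The scene view agrees.

Run:
```python
from h import *
c=cam('top');img=c['img'];h=cv2.cvtColor(img,cv2.COLOR_BGR2HSV)
g=cv2.inRange(h,(60,80,30),(90,255,255))
cs=max(cv2.findContours(g,0,2)[0],key=cv2.contourArea)
r=cv2.minAreaRect(cs);bp=cv2.boxPoints(r);P=ray(c,bp,.092)
print('cover',r,P.round(4),P.mean(0).round(4),np.linalg.norm(P-np.roll(P,1,0),axis=1).round(3))
for i in range(4):
    d=P[(i+1)%4]-P[i];print(np.degrees(np.arctan2(d[1],d[0])).round(2))
roi=np.zeros_like(g);cv2.fillConvexPoly(roi,cv2.convexHull(cs),255);roi=cv2.erode(roi,np.ones((15,15)))
b=((img.max(2)<45)&(roi>0)).astype(np.uint8)
k=max(cv2.findContours(b,0,2)[0],key=cv2.contourArea);r=cv2.minAreaRect(k);print('rib px',r)
print('rib',ray(c,[r[0]],.112).round(4)); Q=ray(c,cv2.boxPoints(r),.112);print(Q.round(4))
print('box corners',ray(c,[(260,163),(408,166),(405,309),(253,306)],.096).round(4))
print('objs',ray(c,[(214,203),(194,262),(458,270)],.05).round(3))
```

```text
cover ((329.81182861328125, 265.3326416015625), (143.76390075683594, 74.31616973876953), 1.8476102352142334) [[ 0.4894  0.1934  0.092 ]
 [ 0.6408  0.1877  0.092 ]
 [ 0.6246 -0.1051  0.092 ]
 [ 0.4742 -0.0951  0.092 ]] [0.5572 0.0452 0.092 ] [0.289 0.152 0.293 0.151]
-2.16
-93.17
176.18
86.98
rib px ((329.5, 264.5), (7.0, 49.0), 90.0)
rib [[0.5565 0.0452 0.112 ]]
[[ 0.5646  0.0938  0.112 ]
 [ 0.5624 -0.0035  0.112 ]
 [ 0.5485 -0.0032  0.112 ]
 [ 0.5506  0.094   0.112 ]]
box corners [[ 0.7724  0.1854  0.096 ]
 [ 0.7586 -0.1208  0.096 ]
 [ 0.4654 -0.1035  0.096 ]
 [ 0.4776  0.2006  0.096 ]]
objs [[ 0.7    0.291  0.05 ]
 [ 0.574  0.333  0.05 ]
 [ 0.545 -0.223  0.05 ]]
```

>>> arm_command --pt "0 0 0" --pt "0 0 0" --pt "0 0 0" --pt "-5.5 -2 0" --pt "-5.5 -2 0" --pt "-5.5 -2 0" --pt "-5.5 -2 0" --pt "-5.5 -2 0" --pt "-5.5 -2 0" --pt "-5.5 -2 0" --twist '[8,8,8,0,0,0,0,0,0,0]' --grip 0 --force 20

```text
time_s: 1.4
tool_pos: [0.3995, -0.224, 0.218]
tool_rot: [179.7, 0.2, -94.4]
force: [0.8, 0.3, -0.4]
grip_width: 0.0017
```

>>> arm_command --pt "-4.6 -1.7 0" --pt "-4.6 -1.7 0" --pt "-4.6 -1.7 0" --pt "-4.6 -1.7 0" --pt "-4.6 -1.7 0" --pt "-4.6 -1.7 0" --pt "0 0 3" --pt "0 0 3" --pt "0 0 3" --pt "0 0 0" --twist '[-1.4,0,0,0,0,0,0,0,0,0]'

```text
time_s: 2.65
tool_pos: [0.5187, 0.0628, 0.126]
tool_rot: [179.8, 0.3, -92.4]
force: [-0.6, -0.0, 1.1]
grip_width: 0.0007
```

>>> arm_command --pt "1.6 0 0" --pt "0 0 1.3" --pt "0 0 1.3" --pt "0 0 0" --twist '[-0.6,0,0,0]'

```text
time_s: 3.15
tool_pos: [0.5197, 0.048, 0.1013]
tool_rot: [-179.9, 0.3, -91.7]
force: [-0.2, -0.0, 0.5]
grip_width: 0.0004
```

Run:
```python
from h import *
c=cam('scene');im=c['img'][130:330,150:480];cv2.imwrite('pics/s1.png',cv2.resize(im,None,fx=2,fy=2));print(telemetry.get_obs()['tool_pos'])
```

```text
[0.52017335 0.04831697 0.10186762]
```

View pics/s1.png

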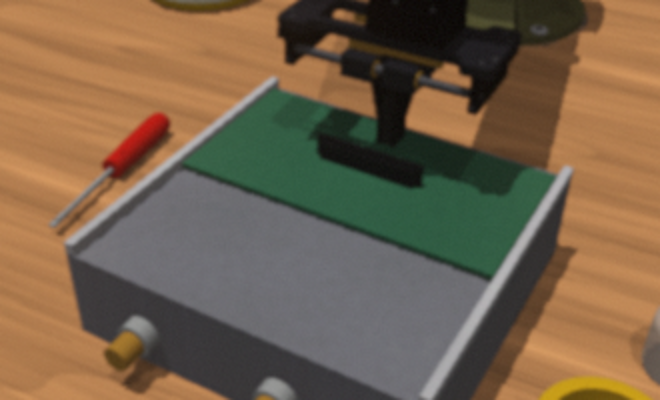

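The shut fingers stand just behind the rib, so I can push.

>>> arm_command --pt "0 -1 0" --pt "0 -1.5 0" --pt "0 -1.5 0" --pt "0 -1.5 0" --pt "0 -1.5 0" --pt "0 -1.5 0" --pt "0 -1.5 0" --pt "0 -1.5 0" --twist '[1.3,0,0,0,0,0,0,0]'

```text
time_s: 4.2
tool_pos: [0.6406, 0.0425, 0.102]
tool_rot: [179.6, 0.3, -93.2]
force: [-3.8, 0.8, 2.1]
grip_width: 0.0004
```

>>> arm_command --pt "0 -1.0 0" --pt "0 -1.0 0" --pt "0 -0.6 0" --pt "0 -0.5 0" --pt "0 -0.4 0" --twist '[0,0,0,0,0]'

```text
time_s: 4.82
tool_pos: [0.6683, 0.0412, 0.1013]
tool_rot: [178.2, 0.1, -93.2]
force: [-13.9, -0.2, 10.4]
grip_width: 0.0007
```

Force has risen to 14 N at about the expected stop (x = 0.668). Backing off, raising and looking.

>>> arm_command --pt "0 2 0" --pt "0 3 -2" --pt "0 3 -5" --pt "0 3 -5" --pt "0 3 -3" --pt "0 3 0" --pt "0 0 0" --twist '[0,0,0,0,0,0,0]'

```text
time_s: 5.7
tool_pos: [0.5047, 0.049, 0.2616]
tool_rot: [179.1, 0.0, -93.2]
force: [0.9, -1.2, -0.2]
grip_width: 0.0008
```

Run:
```python
from h import *
print(telemetry.get_obs()['tool_pos'])
a=cam('top')['img'][140:330,230:430];b=cam('wrist')['img']
cv2.imwrite('pics/t2.png',np.hstack([cv2.resize(a,(400,380)),cv2.resize(b,(400,380))[:,:400]]))
```

```text
[0.50465032 0.04898113 0.26157561]
```

View pics/t2.png

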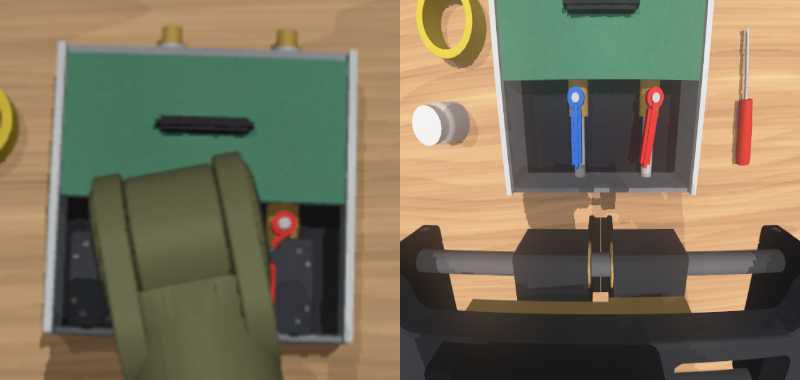

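The cover is back. In the wrist view the red lever is on the right, from (655,97) to (645,160) in the mosaic. The blue lever is on the left, from (576,97) to (577,165).

Run:
```python
from h import *
c=cam('wrist');h=cv2.cvtColor(c['img'],cv2.COLOR_BGR2HSV)
th=np.radians(-3);X=np.array([np.cos(th),np.sin(th)]);Y=np.array([-X[1],X[0]]);
roi=np.zeros((480,640),np.uint8);roi[95:230,120:255]=255
for n,m in(('red',cv2.inRange(h,(0,150,80),(8,255,255))|cv2.inRange(h,(172,150,80),(180,255,255))),('blue',cv2.inRange(h,(100,130,60),(125,255,255)))):
    k=max(cv2.findContours(m&roi,0,2)[0],key=cv2.contourArea).reshape(-1,2)
    P=ray(c,k,.074)[:,:2]; u=P@X
    tip=P[u<u.min()+.006].mean(0); 
    hub=P[u>u.max()-.026]; piv=np.array(cv2.minEnclosingCircle(hub.astype(np.float32))[0])
    d=tip-piv;print(n,'tip',tip.round(4),'piv',piv.round(4),'len',np.linalg.norm(d).round(4),'angle',np.arctan2(d@Y,-d@X).round(3), 'box ctr if y-85/+40',(piv+.03*X+.085*Y).round(3),(piv+.03*X-.04*Y).round(3))
g=cv2.inRange(h,(60,80,30),(90,255,255));k=max(cv2.findContours(g,0,2)[0],key=cv2.contourArea).reshape(-1,2)
P=ray(c,k,.092)[:,:2];print('cover near edge u rel ctr',((P-[.6185,.0404])@X).min().round(4))
```

```text
Traceback (most recent call last):
ValueError: max() iterable argument is empty
```

```bash
cat > m.py <<'E'
from h import *
c=cam('wrist');h=cv2.cvtColor(c['img'],cv2.COLOR_BGR2HSV)
th=np.radians(-3);X=np.array([np.cos(th),np.sin(th)]);Y=np.array([-X[1],X[0]]);
roi=np.zeros((480,640),np.uint8);roi[95:245,170:470]=255
for n,m in(('red',cv2.inRange(h,(0,150,80),(8,255,255))|cv2.inRange(h,(172,150,80),(180,255,255))),('blue',cv2.inRange(h,(100,130,60),(125,255,255)))):
    k=max(cv2.findContours(m&roi,0,2)[0],key=cv2.contourArea).reshape(-1,2)
    P=ray(c,k,.074)[:,:2]; u=P@X
    tip=P[u<u.min()+.006].mean(0); 
    hub=P[u>u.max()-.026]; piv=np.array(cv2.minEnclosingCircle(hub.astype(np.float32))[0])
    d=tip-piv;print(n,'tip',tip.round(4),'piv',piv.round(4),'len',np.linalg.norm(d).round(4),'angle',np.arctan2(d@Y,-d@X).round(3), 'box ctr if y-85/+40',(piv+.03*X+.085*Y).round(3),(piv+.03*X-.04*Y).round(3))
g=cv2.inRange(h,(60,80,30),(90,255,255));k=max(cv2.findContours(g,0,2)[0],key=cv2.contourArea).reshape(-1,2)
P=ray(c,k,.092)[:,:2];print('cover near edge u rel ctr',((P-[.6185,.0404])@X).min().round(4))
E
python3 m.py
```

```text
red tip [ 0.5012 -0.0253] piv [ 0.5846 -0.041 ] len 0.0848 angle 0.133 box ctr if y-85/+40 [0.619 0.042] [ 0.612 -0.082]
blue tip [0.5063 0.087 ] piv [0.5925 0.0817] len 0.0864 angle 0.009 box ctr if y-85/+40 [0.627 0.165] [0.62 0.04]
cover near edge u rel ctr -0.0081
```

>>> arm_command --pt "4 -0.8 0" --pt "4 -0.8 0" --pt "3.6 -0.7 0" --pt "0 0 4" --pt "0 0 4" --pt "0 0 4" --pt "0 0 2" --pt "0 0 0" --twist '[0,0,0,0,0,0,0,0]'

```text
time_s: 6.9
tool_pos: [0.5247, -0.0725, 0.1087]
tool_rot: [178.6, 0.6, -93.3]
force: [-0.4, -0.9, 0.7]
grip_width: 0.0003
```

```bash
cat > f.py <<'E'
from h import *
o=telemetry.get_obs();p=np.array(o['tool_pos']);d=p[:2]-[.5846,-.041]
th=np.radians(-3);X=np.array([np.cos(th),np.sin(th)]);Y=np.array([-X[1],X[0]])
print('a,b mm',(d@X*1e3).round(1),(d@Y*1e3).round(1),'z',p[2].round(4),'yaw',o['tool_rot'][2].round(1),o['force'].round(1),o['time_s'])
E
python3 f.py
```

```text
a,b mm -58.1 -34.6 z 0.1087 yaw -93.3 [-0.4 -0.9  0.7] 6.9
```

>>> arm_command --pt "0 0.3 1.6" --pt "0 0 1.5" --pt "0 0 1.5" --pt "0 0 0" --twist '[0,0,0,0]'

```text
time_s: 7.4
tool_pos: [0.5221, -0.0719, 0.0608]
tool_rot: [178.7, 0.6, -93.3]
force: [0.4, 0.0, 0.4]
grip_width: 0.0002
```

```bash
python3 f.py
python3 - <<'E'
from h import *
cv2.imwrite('pics/w3.png',cam('wrist')['img'])
E
```

```text
a,b mm -60.8 -34.1 z 0.0608 yaw -93.3 [0.4 0.  0.4] 7.4
```

View pics/w3.png

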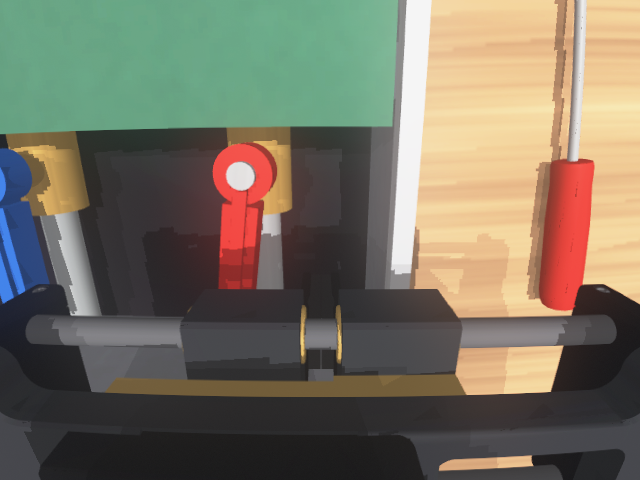

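The fingers stand in the well to the right of the red lever (hub at (243,175)) and touch nothing. Sweeping the lever round now.

>>> arm_command --pt "-1.4 0.3 0" --pt "-1.4 0.2 0" --pt "-1 0 0" --pt "-1 0 0" --pt "-1 -0.4 0" --pt "-1 -0.4 0" --twist '[0,0,0,0,0,0]'

```text
time_s: 8.2
tool_pos: [0.5302, -0.0122, 0.064]
tool_rot: [179.1, -0.5, -93.5]
force: [-1.1, -6.7, 0.8]
grip_width: 0.0006
```

```bash
python3 f.py
```

```text
a,b mm -55.9 25.9 z 0.064 yaw -93.5 [-1.1 -6.7  0.8] 8.2
```

>>> arm_command --pt "-1 -0.4 0.1" --pt "-1 -0.7 0.1" --pt "-0.6 -0.8 0" --pt "-0.5 -0.8 0" --pt "-0.3 -0.8 0" --pt "-0.1 -0.6 0" --twist '[0,0,0,0,0,0]'

```text
time_s: 8.95
tool_pos: [0.5653, 0.0136, 0.0617]
tool_rot: [178.1, -1.7, -93.7]
force: [-3.9, -2.6, 3.7]
grip_width: 0.0004
```

```bash
python3 f.py
```

```text
a,b mm -22.2 53.6 z 0.0617 yaw -93.7 [-3.9 -2.6  3.7] 8.95
```

>>> arm_command --pt "0 -0.5 0" --pt "0 -0.5 0" --pt "0 -0.5 0" --pt "0 -0.5 0" --twist '[0,0,0,0]'

```text
time_s: 9.45
tool_pos: [0.5705, 0.0142, 0.0616]
tool_rot: [176.3, -2.2, -93.5]
force: [-13.8, -2.3, 11.9]
grip_width: 0.0005
```

```bash
python3 f.py
```

```text
a,b mm -17.0 54.4 z 0.0616 yaw -93.5 [-13.8  -2.3  11.9] 9.45
```

The force rose to 14 N at a = −17 mm, where I expected the stop. One firmer push, then back off, up, and look.

>>> arm_command --pt "0 -0.8 0" --pt "0 -0.8 0" --pt "0 2 0" --pt "0 1.5 0" --pt "0 0 -5" --pt "0 0 -5" --pt "0 0 -5" --pt "3 3 -3" --pt "0 3 0" --pt "0 0 0" --twist '[0,0,0,0,0,0,0,0,0,0]'

```text
time_s: 10.7
tool_pos: [0.4909, 0.0048, 0.2599]
tool_rot: [174.8, -2.6, -92.9]
force: [-0.1, -1.5, -0.3]
grip_width: 0.0006
```

```bash
python3 f.py
python3 - <<'E'
from h import *
cv2.imwrite('pics/w4.png',cam('wrist')['img'])
c=cam('top');h=cv2.cvtColor(c['img'],cv2.COLOR_BGR2HSV)
for n,m in (('tape',cv2.inRange(h,(20,150,80),(32,255,255))),):
    m[:,:170]=0;m[:,245:]=0
    print(n,cv2.boundingRect(m))
E
```

```text
a,b mm -96.0 40.8 z 0.2599 yaw -92.9 [-0.1 -1.5 -0.3] 10.7
tape (191, 178, 48, 48)
```

View pics/w4.png

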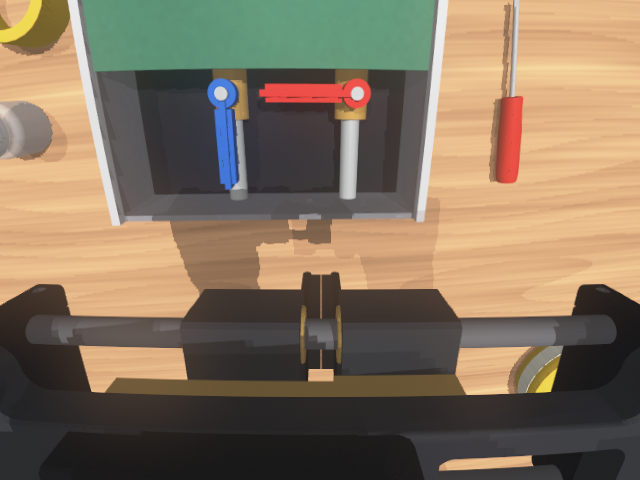

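The picture shows the red lever lying across its pipe, hub (357,93) to tip (262,93). The blue lever is still along its pipe, hub (221,93) to tip (230,187). The cover is back. I'll check the angles in numbers before handing in.

Run:
```python
from h import *
c=cam('wrist');th=np.radians(-3);X=np.array([np.cos(th),np.sin(th)]);Y=np.array([-X[1],X[0]])
for n,a,b in(('red',(357,93),(262,93)),('blue',(221,93),(230,187))):
    P=ray(c,[a,b],.075)[:,:2];d=P[1]-P[0];print(n,P.round(4).tolist(),np.linalg.norm(d).round(3),np.arctan2(d@Y,-d@X).round(3))
P=ray(c,[(260,71)],.092)[:,:2];print('cover value',((P-[.619,.041])@X+.150).round(4))
```

```text
red [[0.5873, -0.0442], [0.5918, 0.0432]] 0.088 1.57
blue [[0.5941, 0.0806], [0.5058, 0.0848]] 0.088 -0.005
cover value [0.1403]
```

```bash
python3 -c "
from h import *
print(env.sign_off())"
```

```text
the job is handed in; nothing more can be done
None
```

The job is done and handed in at about 11 s of the 48 s allowed. I slid the cover back by pushing its rib with the shut fingertips. I then swept the red lever (the right-hand one, at y = −85 mm) clockwise to its stop with the outside of the fingers. Nothing was gripped, and the wrist force read at most about 18 N at the points I checked.

My last checks from the wrist camera, just before handing in:

| Item | Measured | Required |
|---|---|---|
| Cover | 0.140 m | above 0.12 m |
| Red lever | 1.57 rad | above 1.45 rad |
| Blue lever | about 0.00 rad | below 0.35 rad |

- **Bystanders:** the tape is where it was in the top view. The jar and screwdriver look undisturbed in the last picture, though I did not measure them again.
- **Robot:** at the end it was clear of everything, with the fingertips at z = 0.26 m.
- **Disagreements:** none of the checks failed. The hand-in reports no verdict.

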